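# Rebuild the stepped insulator on its spindle

### The job

Rebuild the stepped insulator of the electrostatics stand: thread the three white rings onto the upright steel spindle, the widest first, then the middle one, and the smallest on top. The black seat on the spindle slides stiffly; push it down with the rings all the way to its stop, and with all three rings on, press the stack firmly home for a moment with about 15 N, but never load the stand with more than 30 N. Finish with the rings flat on one another and let go, and leave the other things on the bench where they are.

Things in the scene. Friction and masses are not known exactly. Their poses are not given: they have to be found in the camera images.
- wide_center (a point): centre (half-way up) of the widest and thickest white insulator ring: outside diameter 60 mm, thickness 20 mm, round bore of 20 mm right through, lying flat on the bench at the start; z along its bore, upwards
- middle_center (a point): centre (half-way up) of the middle white insulator ring: outside diameter 50 mm, thickness 15 mm, round bore of 20 mm right through, lying flat on the bench at the start; z along its bore, upwards
- small_center (a point): centre (half-way up) of the smallest and thinnest white insulator ring: outside diameter 40 mm, thickness 10 mm, round bore of 20 mm right through, lying flat on the bench at the start; z along its bore, upwards
- spindle_tip (a point): centre of the flat top of the fixed, upright steel spindle: 18 mm diameter, its last 2 mm tapering to 16 mm at the top, 76 mm above the bench, standing on a round black foot 90 mm across and 18 mm high that is fixed to the bench. A ring fits over it with 1 mm to spare all round. When the finished stack is home the spindle stands 7 mm out of the top ring. z is up along the spindle
- seat_top (a point): centre of the upper face of the black seat, a disc 48 mm across and 6 mm thick around the spindle, on which the lowest ring comes to lie; its upper face is 24 mm above the bench when on its stop and at most 50 mm. z is up
- stand: the stand: foot, spindle and seat together; origin on the spindle's axis at bench level, z up. Spindle and stop are rigid, so force builds up within a fraction of a mm (come to them slowly), and the measured positions may be off by 1 to 2 mm: a ring that lands on the spindle's rim has to be shifted a little until it drops over
- seat (a joint): how far the seat has been pushed down the spindle, m: 0 at the top, 0.026 on its rigid stop. Starts anywhere from 0 to 0.014. It has no spring: a drag of about 6 N holds it where it is left, and it moves only while pushed harder than that
- multimeter: blue hand-held multimeter lying flat, 150 x 80 x 32 mm, origin under its centre; to be left alone
- screwdriver: screwdriver lying on the bench, origin under its middle; to be left alone
- screw_jar: small clear jar with a white cap, 50 mm diameter, 60 mm tall, origin under its centre; to be left alone
- brass_weight: small brass knobbed weight, 40 mm diameter, 50 mm tall, origin under its centre; to be left alone
- puck: solid aluminium disc without a bore, 44 mm diameter, 16 mm thick, origin under its centre; not part of the stack; to be left alone
- wrench: spanner lying flat, origin under its middle; to be left alone
- mug: blue mug, 76 mm rim, 85 mm tall, origin under its centre; to be left alone

How it is judged:
On the way, in this order (a step that is already met when the one before it is completed fails the run):
1. the widest ring is threaded on the spindle and lies on the seat (horizontal distance between wide_center and spindle_tip below 0.003 m and z of wide_center in the frame of seat_top between 0.008 and 0.012 m and angle between the z axis of wide_center and the z axis of seat_top, either way round below 0.08 rad), for 0.2 s.
2. the middle ring is threaded on top of the widest (all of step 1 and horizontal distance between middle_center and spindle_tip below 0.003 m and z of middle_center in the frame of seat_top between 0.0255 and 0.0295 m and angle between the z axis of middle_center and the z axis of seat_top, either way round below 0.08 rad), for 0.2 s.
3. with all three rings stacked and the seat on its stop, the stack is pressed home with at least 10 N (all of step 2 and horizontal distance between small_center and spindle_tip below 0.003 m and z of small_center in the frame of seat_top between 0.038 and 0.042 m and angle between the z axis of small_center and the z axis of seat_top, either way round below 0.08 rad and value of joint seat above 0.0245 m and contact force between seat and anything else above 10 N), for 0.2 s.
At the end, for the whole second after the job is handed in: The seat is within 1.5 mm of its stop; the widest, middle and smallest ring lie flat on it in this order from below, each within 2 mm of its height in the closed stack and within 3 mm of the spindle's axis, at rest and released (all of step 2 and horizontal distance between small_center and spindle_tip below 0.003 m and z of small_center in the frame of seat_top between 0.038 and 0.042 m and angle between the z axis of small_center and the z axis of seat_top, either way round below 0.08 rad and value of joint seat above 0.0245 m and linear speed of each of ring_wide, ring_middle, ring_small below 0.01 m/s); the robot touches nothing.
It fails at once if the stand (its spindle, foot or seat) is loaded with more than 30 N (contact force between stand and anything else above 30 N).
It fails at once if another thing on the bench is moved by more than 30 mm (distance of any of multimeter, screwdriver, screw_jar, brass_weight, puck, wrench, mug from where it was at the start of the episode above 0.03 m).
It also fails if it takes over 72 s, if anything falls off the work surface, if the arm or the gripper's body presses on something with over 40 N, if the wrist force passes 120 N, or if a joint passes its speed limit or range.

### The arm

A 6-joint arm with a two-finger parallel gripper is mounted at the origin on the work surface. World frame = base frame: x ahead of the robot, y to its left, z up, the work surface at z = 0. Lengths are in m, angles in rad, forces in N, time in s.
With the tool pointing down it reaches from about 0.275 to 0.825 m from the base axis. Payload 4.9 kg.
Tool frame: the origin (TCP) lies on the centre line of the jaws, within the pads' length; the fingertips stand 22 mm ahead of it and the grasp point (between the pads) lies 3 mm ahead of it; z points along the fingers, y is the direction in which the jaws open and shut (so a half turn about z gives the same grasp; the last joint's range is limited). The gripper opens to 85 mm and grips with 20 to 120 N. Pads are 22 mm wide; open, the fingers measure 114 mm over their backs; the gripper's body (76 mm by 85 mm) begins 54 mm behind the grasp point. The pads swing forward as they close: fully open they stand 13 mm farther back than shut.
Start: joints at [-1.403, 0.326, -0.193, 1.052, 0, 1.437], TCP at [0.163, -0.525, 0.253] pointing down, gripper open.
Joint ranges: [-2.65, 2.65], [-0.97, 1.79], [-1.3, 1.35], [-1.93, 2.1], [-1.47, 1.37], [-3.14, 3.14]. Speed limits (rad/s): [2.57, 2.57, 3.14, 3.14, 3.14, 3.14].

### API

Orientations are given as [roll, pitch, yaw] about the fixed x, y, z axes, in that order (R = Rz(yaw) Ry(pitch) Rx(roll)).
In Python, from plant import env, solver, vision, workorder gives the robot as it stands. Calls block until the motion is done:
- env.goto(position, orientation): joint-space move of the TCP to a pose.
- env.move_l(position, speed=0.15, ori=None): straight line of the TCP; ori=None keeps the orientation; speed is the mean speed in m/s.
- env.goto_joints(angles): joint-space move.
- env.grip(opening, effort=None): finger opening in m; effort is the grip in N (None keeps the last); returns when the fingers have stopped.
- env.hold(seconds).
- solver.solve_ik(position, orientation): joint angles nearest the present ones, or None.
- env.read_state(): the state.
- vision.capture(name): name is "side" or "top" or "wrist"; returns (picture, depth): 400x640x3 uint8, red, green, blue; 400x640 float32, m along the optical axis (not along the pixel's ray), 0 where there is no reading.
- vision.camera_model(name): a dict with "intrinsics" (3x3 intrinsics, pixels), "world_from_camera" (4x4, takes a point from camera to world coordinates). Camera axes: x right, y up, looking along -z (the intrinsics and any distortion apply to the point x, -y, -z); pixel columns grow to the right and rows downward; lengths in m; the calibration is good to about 2 mm. The wrist camera is an equidistant fisheye: a pixel r from the principal point sees the ray r / f radians off the axis. A picture is of the moment at which its call begins: read the wrist's pose just before it. camera_model takes no time and is no camera call; for the wrist camera it gives the pose at the moment of the call.
A pose or a line that the arm cannot do raises env.IKError and nothing moves.
- workorder.sign_off(): hands the job in, once; it reports no verdict.
The state is a dict: "clock": time; "q": joint angles; "joint_vel": joint speeds; "tau": joint torques, N m; "position": TCP position; "ee_rot": TCP orientation; "contact_force": force on the tool from outside, world axes, zero at the start; "wrist_torque": the same for the moment, N m; "width": finger opening in m.
Only numpy, scipy, OpenCV 4.12 (cv2) and the standard library are available. Lean on these libraries where they do the work, as an engineer would, in place of code of your own. Each camera call takes 0.05 s, during which the arm holds its last target. There are 200 camera calls.

## Working session

There is one attempt and no reset: what is moved stays moved. The work goes in short steps, each a Python script; the robot and the scene stay as the last script left them, time stands still between calls to the robot, and variables do not carry over. Pictures are saved under pics/ and viewed, on a budget of 10 in all, crops included, one or two more only if the job needs it, and the job is handed in when it is done.

```bash
ls; mkdir -p pics; python3 - <<'E'
from plant import env, solver, vision, workorder
import cv2,numpy as np
for n in("top","side"):
    p,d=vision.capture(n); cv2.imwrite(f"pics/{n}0.png",p[:,:,::-1]); np.savez(f"pics/{n}0.npz",p=p,d=d)
    m=vision.camera_model(n); print(n,{k:np.round(v,4).tolist() if not isinstance(v,str) else v for k,v in m.items()})
print(env.read_state())
E
```

```text
pics
top {'intrinsics': [[473.5662, 0.0, 316.3421], [0.0, 473.5662, 195.1536], [0.0, 0.0, 1.0]], 'world_from_camera': [[0.0109, 0.9971, -0.0748, 0.4557], [-0.9999, 0.0115, 0.0072, 0.0175], [0.0081, 0.0747, 0.9972, 1.3153], [0.0, 0.0, 0.0, 1.0]]}
side {'intrinsics': [[475.2, 0.0, 315.1188], [0.0, 475.2, 194.2001], [0.0, 0.0, 1.0]], 'world_from_camera': [[-0.9822, 0.1053, -0.1555, 0.36], [-0.1866, -0.6403, 0.7451, 0.957], [-0.0212, 0.7609, 0.6486, 0.917], [0.0, 0.0, 0.0, 1.0]]}
{'clock': 0.1, 'q': array([-1.40317467e+00,  3.26849810e-01, -1.93466719e-01,  1.05202590e+00,
       -8.45434795e-06,  1.43660775e+00]), 'joint_vel': array([-2.15514777e-03, -5.21448885e-04,  2.18801851e-03, -2.77837005e-05,
        4.80270080e-04, -2.64947989e-03]), 'tau': array([ 1.43547786e-03, -4.44238508e+01,  2.63038158e+01,  7.81025039e-03,
       -1.24035209e-04,  8.17355410e-07]), 'position': array([ 0.16341961, -0.52465057,  0.25259751]), 'ee_rot': array([-3.14005932e+00, -1.98468745e-04,  3.01810089e-01]), 'contact_force': array([-0.13841473,  0.29539336,  0.06945296]), 'wrist_torque': array([ 0.0257989, -0.019416 , -0.043375 ]), 'width': 0.0853688214791773}
```

View pics/top0.png

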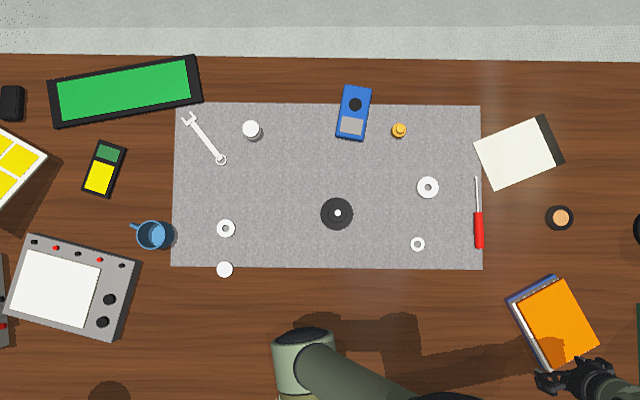

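View pics/side0.png

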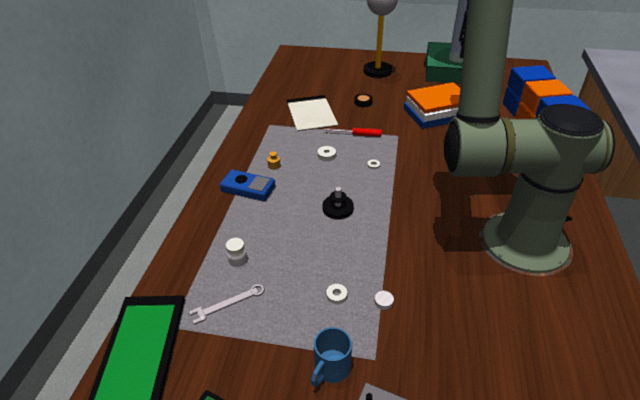

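The top view shows the wide ring at (428,187), the small ring at (418,244), the middle ring at (226,228), the puck at (225,269) and the spindle at (337,213). In the side view they are at about (327,153), (374,163), (337,293), (384,299) and (338,195).

```bash
cat > h.py <<'E'
import numpy as np,cv2
from plant import env, solver, vision, workorder
def cast(m,uv,z):
    K=m["intrinsics"];T=m["world_from_camera"];u,v=uv
    d=T[:3,:3]@np.array([(u-K[0,2])/K[0,0],-(v-K[1,2])/K[1,1],-1]);o=T[:3,3]
    return o+d*(z-o[2])/d[2]
E
python3 - <<'E'
from h import *
ex={"top":dict(wide=(428,187),small=(418,244),middle=(226,228),puck=(225,269),tip=(337,213)),
"side":dict(wide=(327,153),small=(374,163),middle=(337,293),puck=(384,299),tip=(338,190))}
H=dict(wide=.02,middle=.015,small=.01,puck=.016,tip=.076)
for n in ex:
    p=np.load(f"pics/{n}0.npz")["p"]; m=vision.camera_model(n)
    hsv=cv2.cvtColor(p,cv2.COLOR_RGB2HSV)
    for k,(u,v) in ex[n].items():
        thr=(hsv[:,:,2]>(90 if k=="tip" else 170))&(hsv[:,:,1]<60); r=10 if k=="tip" else 18
        if k=="tip": print(p[v-9:v+10,u-9:u+10].max(2) if n=="side" else p[v-6:v+7,u-6:u+7].max(2))
        w=np.zeros_like(thr);w[v-r:v+r+1,u-r:u+r+1]=1
        cs,_=cv2.findContours((thr&w).astype(np.uint8),cv2.RETR_EXTERNAL,cv2.CHAIN_APPROX_NONE)
        c=max(cs,key=cv2.contourArea);M=cv2.moments(c)
        uv=(M["m10"]/M["m00"],M["m01"]/M["m00"]);z=H[k] if k=="tip" else H[k]/2
        X=cast(m,uv,z);e=cv2.boundingRect(c);dist=np.linalg.norm(X-m["world_from_camera"][:3,3])
        print(n,k,np.round(uv,1),np.round(X,4),"bbox",e[2:],"diam~",round(e[2]*dist/474,4))
    if n=="top": # foot
        g=(p.max(2)<75).astype(np.uint8);g[:170]=0;g[260:]=0;g[:,:290]=0;g[:,390:]=0
        c=max(cv2.findContours(g,cv2.RETR_EXTERNAL,cv2.CHAIN_APPROX_NONE)[0],key=cv2.contourArea)
        (a,b),rr=cv2.minEnclosingCircle(c);print("foot",a,b,rr,cast(m,(a,b),.018))
E
```

```text
top wide [429.  185.5] [ 0.5841 -0.3041  0.01  ] bbox (37, 37) diam~ 0.1054
top small [417.5 243. ] [ 0.4247 -0.2726  0.005 ] bbox (15, 26) diam~ 0.0425
top middle [224.5 229.5] [0.4561 0.2594 0.0075] bbox (37, 37) diam~ 0.1038
top puck [225.2 264.6] [0.3605 0.255  0.008 ] bbox (34, 27) diam~ 0.0955
[[ 70  69  73  69  70  68  69  68  67  71  70  72  67]
 [ 68  71  69  71  65  60  56  58  61  70  72  73  73]
 [ 73  70  69  61  67 121 167 169  87  59  68  72  70]
 [ 71  71  68  64 136 238 255 255 206  98  61  71  74]
 [ 68  66  61 106 244 255 249 251 255 215  53  69  71]
 [ 70  69  58 144 255 249 243 244 253 255  44  67  74]
 [ 69  68  56 135 255 250 244 245 253 255  34  70  74]
 [ 71  65  59 101 232 255 252 252 255 227  45  69  75]
 [ 71  72  60  61 123 246 253 250 203  81  67  72  76]
 [ 70  69  65  60  60  66 116  94  49  50  72  72  73]
 [ 71  70  72  70  63  62  59  61  69  71  73  77  74]
 [ 71  71  72  72  73  65  73  73  73  72  74  77  77]
 [ 75  70  73  74  72  76  71  73  73  73  76  76  67]]
top tip [337.1 212.4] [ 0.504  -0.0463  0.076 ] bbox (7, 8) diam~ 0.0183
foot 336.0
[... 1306 characters left out ...]
0  53  64  68  71  68  59  39  23  42  88 129 138
  134]
 [132 106  51  16   8  31  62  73  74  75  74  65  40  12  12  39  89 125
  132]
 [124  72  18  11  14  33  61  75  76  74  74  65  37  15  16  12  44  97
  135]
 [ 95  34  12  19  15  28  61  74  76  76  76  64  39  19  17  14  26  86
  133]
 [ 50  16  13  19  16  23  52  75  78  79  78  64  34  16  18  15  20  55
  101]
 [ 15  15  17  14  17  18  36  60  67  64  63  48  24  15  19  15  12  18
   33]
 [  6   8  19  20  21  20  17  17  26  25  22  21  19  17  20  19  16  12
   10]
 [ 14  15  15  15  19  18  18  15  16  17  12  16  17  19  14  13  14   8
   16]]
side tip [338.1 185.9] [ 0.5052 -0.0542  0.076 ] bbox (21, 17) diam~ 0.0586
```

```bash
python3 - <<'E'
from h import *
ex={"top":dict(wide=(428,187),small=(418,244),middle=(226,228)),"side":dict(wide=(327,153),small=(374,163),middle=(337,293))}
H=dict(wide=.02,middle=.015,small=.01)
for n in ex:
    p=np.load(f"pics/{n}0.npz")["p"]; m=vision.camera_model(n)
    for k,(u,v) in ex[n].items():
        for t in (200,) if n=="top" else (170,190):
            w=np.zeros(p.shape[:2],bool);w[v-16:v+17,u-16:u+17]=1
            c=max(cv2.findContours(((p.min(2)>t)&w).astype(np.uint8),cv2.RETR_EXTERNAL,cv2.CHAIN_APPROX_NONE)[0],key=cv2.contourArea)
            M=cv2.moments(c);uv=(M["m10"]/M["m00"],M["m01"]/M["m00"])
            print(n,t,k,np.round(uv,1),np.round(cast(m,uv,H[k]*(1 if n=="top" else .5)),4),cv2.boundingRect(c)[2:])
m=vision.camera_model("side")
for v in(187.6,188,188.4):print("side tip",cast(m,(338.2,v),.076))
for y in (0,np.pi/2,-np.pi/2,np.pi):
  for P in((.583,-.304,.03),(.505,-.047,.06),(.459,.257,.03)):
    q=solver.solve_ik(np.array(P),np.array([np.pi,0,y]));print(y,P,None if q is None else np.round(q,2))
E
```

```text
top 200 wide [427.6 186.8] [ 0.5796 -0.2978  0.02  ] (22, 22)
top 200 small [417.2 243.7] [ 0.4229 -0.2706  0.01  ] (14, 15)
top 200 middle [225.1 227.8] [0.4608 0.2566 0.015 ] (18, 18)
side 170 wide [326.3 150.7] [ 0.5824 -0.3078  0.01  ] (19, 11)
side 190 wide [326.2 150.7] [ 0.5826 -0.308   0.01  ] (18, 10)
side 170 small [373.4 162.7] [ 0.4239 -0.2733  0.005 ] (12, 8)
side 190 small [373.6 162.9] [ 0.4232 -0.2725  0.005 ] (12, 7)
side 170 middle [336.3 291.7] [0.4616 0.2548 0.0075] (20, 17)
side 190 middle [336.4 291.7] [0.4615 0.2548 0.0075] (20, 17)
side tip [ 0.50375431 -0.04714729  0.076     ]
side tip [ 0.50349385 -0.04543333  0.076     ]
side tip [ 0.50323391 -0.04372279  0.076     ]
0 (0.583, -0.304, 0.03) [-0.59  0.73 -0.14  0.71  0.    2.55]
0 (0.505, -0.047, 0.06) [-0.24  0.47 -0.55  0.56  0.    2.9 ]
0 (0.459, 0.257, 0.03) [ 0.37  0.54 -0.52  0.51  0.   -2.77]
1.5707963267948966 (0.583, -0.304, 0.03) [-0.59  0.73 -0.14  0.71  0.    0.98]
1.5707963267948966 (0.505, -0.047, 0.06) [-0.24  0.47 -0.55  0.56  0.    1.33]
1.5707963267948966 (0.459, 0.257, 0.03) [ 0.37  0.54 -0.52  0.51  0.    1.94]
-1.5707963267948966 (0.583, -0.304, 0.03) [-0.59  0.73 -0.14  0.71  0.   -2.16]
-1.5707963267948966 (0.505, -0.047, 0.06) [-0.24  0.47 -0.55  0.56  0.   -1.81]
-1.5707963267948966 (0.459, 0.257, 0.03) [ 0.37  0.54 -0.52  0.51  0.   -1.2 ]
3.141592653589793 (0.583, -0.304, 0.03) [-0.59  0.73 -0.14  0.71  0.   -0.59]
3.141592653589793 (0.505, -0.047, 0.06) [-0.24  0.47 -0.55  0.56  0.   -0.24]
3.141592653589793 (0.459, 0.257, 0.03) [ 0.37  0.54 -0.52  0.51  0.    0.37]
```

```bash
python3 - <<'E'
from h import *
env.goto([.580,-.300,.13],[np.pi,0,np.pi])
s=env.read_state();print(s["clock"],s["position"],s["contact_force"])
m=vision.camera_model("wrist");p,d=vision.capture("wrist");cv2.imwrite("pics/w1.png",p[:,:,::-1]);np.savez("pics/w1.npz",p=p,d=d,K=m["intrinsics"],T=m["world_from_camera"])
print(m)
E
```

```text
1.8833 [ 0.57970201 -0.30073186  0.13022613] [-0.05560846 -0.29961153 -0.06939313]
{'intrinsics': array([[309.70691629,   0.        , 323.2416019 ],
       [  0.        , 309.70691629, 198.85519973],
       [  0.        ,   0.        ,   1.        ]]), 'world_from_camera': array([[ 1.90904728e-03, -9.51846726e-01, -3.06568369e-01,
         5.01822346e-01],
       [ 9.99998151e-01,  1.88770600e-03,  3.66107486e-04,
        -3.00211282e-01],
       [ 2.30232739e-04, -3.06568501e-01,  9.51848570e-01,
         2.50727611e-01],
       [ 0.00000000e+00,  0.00000000e+00,  0.00000000e+00,
         1.00000000e+00]])}
```

View pics/w1.png

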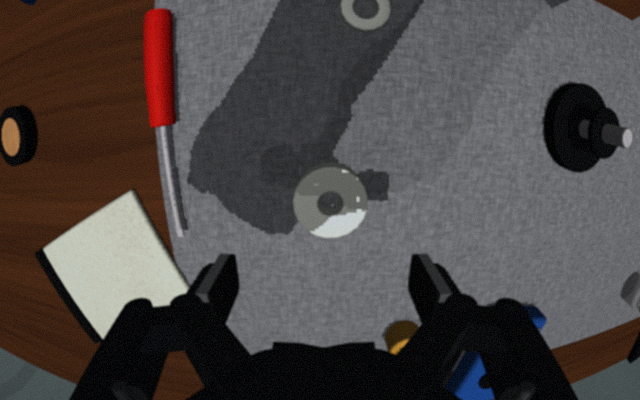

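The wrist picture shows the wide ring centred at about (330,202) with its bore at (331,203). The jaws are clear on both sides, the small ring is at (365,8), and the spindle tip is at (627,138).

```bash
cat >> h.py <<'E'
def castw(K,T,uv,z):
    x,y=(uv[0]-K[0,2])/K[0,0],(uv[1]-K[1,2])/K[1,1];r=np.hypot(x,y)
    d=np.array([x,y,0])/max(r,1e-9)*np.sin(r);d=T[:3,:3]@np.array([d[0],-d[1],-np.cos(r)]);o=T[:3,3]
    return o+d*(z-o[2])/d[2]
YA,YB=np.pi,np.pi/2
def st():
    s=env.read_state();return s["clock"],s["position"],s["contact_force"],s["width"]
def show(t):
    c,p,f,w=st();print(t,round(c,2),np.round(p,4),np.round(f,2),round(w,4))
E
python3 - <<'E'
from h import *
z=np.load("pics/w1.npz");p=z["p"];K,T=z["K"],z["T"]
g=np.zeros(p.shape[:2],np.uint8);q=p[150:250,280:385].astype(int)
g[150:250,280:385]=(q.min(2)>105)
c=max(cv2.findContours(g,cv2.RETR_EXTERNAL,cv2.CHAIN_APPROX_NONE)[0],key=cv2.contourArea)
(a,b),r=cv2.minEnclosingCircle(c);print(a,b,r,castw(K,T,(a,b),.015),"edges",castw(K,T,(a-r,b),.015),castw(K,T,(a+r,b),.015))
print("bore",castw(K,T,(331,203),.02)); print("tip",castw(K,T,(627,138),.076))
E
```

```text
332.0 225.0 57.271385192871094 [ 0.60039845 -0.29312626  0.015     ] edges [ 0.60048978 -0.34065906  0.015     ] [ 0.60084906 -0.24506817  0.015     ]
bore [ 0.57957029 -0.29420631  0.02      ]
tip [ 0.50484825 -0.04477166  0.076     ]
```

```bash
cat >> h.py <<'E'
def pick(x,y,dia,z,effort=60,first=YA,last=YB,hover=None):
    o=min(.085,dia+.025)
    if hover: env.goto([x,y,hover],[np.pi,0,first])
    env.move_l([x,y,z],speed=.15); env.grip(dia-.004,25); show("grip1")
    env.grip(o); env.goto([x,y,z],[np.pi,0,last]); env.grip(dia-.004,effort); env.hold(.1); show("grip2")
E
python3 - <<'E'
from h import *
pick(.5796,-.296,.06,.026)
env.move_l([.5796,-.296,.12]);show("lift")
p,d=vision.capture("wrist");cv2.imwrite("pics/w2.png",p[:,:,::-1])
E
```

```text
grip1 3.15 [ 0.5804 -0.2966  0.0277] [-0.84  1.55  5.09] 0.0586
grip2 5.42 [ 0.5799 -0.2961  0.0269] [-2.57  0.88  5.45] 0.0574
lift 6.19 [ 0.579  -0.2956  0.119 ] [-0.19 -0.09 -1.02] 0.0571
```

View pics/w2.png

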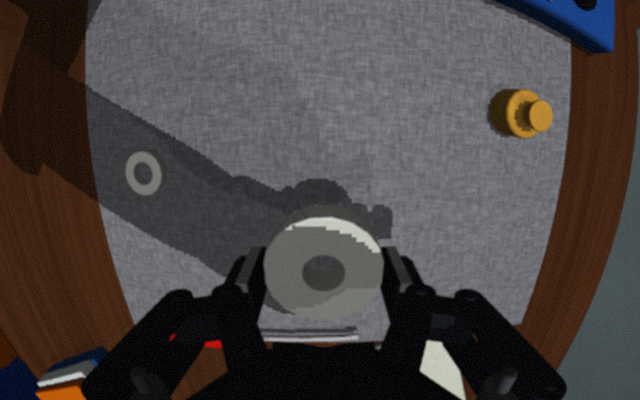

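The ring is held level between the pads, with its bore at (323,272). Next I thread it with force checks at each step.

```bash
cat >> h.py <<'E'
def fz(f0): return env.read_state()["contact_force"][2]-f0
def down(x,y,z0,z1,f0,fmax,step=.001,speed=.02,log=True):
    """step down until fz>fmax or z1; returns commanded z, force"""
    z=z0
    while z>z1+1e-6:
        z=max(z-step,z1); env.move_l([x,y,z],speed=speed); f=fz(f0)
        if log: print(f"{z:.4f}:{f:.1f}",end=" ")
        if f>fmax: break
    c,p,ff,w=st();print("\n",round(c,2),np.round(p,4),np.round(ff,2)); return z,f
E
python3 - <<'E'
from h import *
h=.0269
env.goto([.504,-.0458,.125],[np.pi,0,YB]); env.hold(.2);show("above")
c,p,f,w=st();f0=f[2]
env.move_l([.504,-.0458,.079+h],speed=.08);show("near")
z,F=down(.504,-.0458,.079+h,.070+h,f0,4)
E
```

```text
above 7.47 [ 0.5048 -0.0471  0.1249] [-0.78 -0.13 -0.95] 0.0577
near 7.86 [ 0.5036 -0.0459  0.1054] [ 0.09  1.06 -0.84] 0.0572
0.1049:0.8 0.1039:-0.3 0.1029:0.7 0.1019:-0.1 0.1009:0.2 0.0999:0.0 0.0989:0.0 0.0979:0.6 0.0969:0.6 
 10.11 [ 0.5039 -0.0458  0.0968] [ 0.03 -0.25 -0.38]
```

```bash
python3 - <<'E'
from h import *
h=.0269;f0=-.9
z,F=down(.504,-.0458,.070+h,.052+h,f0,9,step=.003,speed=.03)
if F<9: z,F=down(.504,-.0458,z,.028+h,f0,12,step=.002,speed=.025)
if F<12: z,F=down(.504,-.0458,z,.021+h,f0,10.5,step=.0007,speed=.015)
E
```

```text
0.0939:0.4 0.0909:-0.3 0.0879:-0.2 0.0849:0.1 0.0819:-0.6 0.0789:-0.7 
 11.61 [ 0.5038 -0.0458  0.0787] [ 0.   -0.55 -1.57]
0.0769:-0.6 0.0749:1.8 0.0729:4.1 0.0709:2.7 0.0689:1.4 0.0669:1.3 0.0649:1.3 0.0629:2.3 0.0609:2.7 0.0589:2.0 0.0569:2.1 0.0549:3.2 
 14.61 [ 0.504  -0.0458  0.0548] [-0.71 -0.17  2.3 ]
0.0542:3.1 0.0535:4.6 0.0528:4.3 0.0521:4.3 0.0514:4.6 0.0507:6.9 0.0500:13.0 
 16.36 [ 0.5041 -0.0458  0.0508] [-2.44  1.25 12.06]
```

```bash
python3 - <<'E'
from h import *
env.move_l([.504,-.0458,.0508],speed=.03); env.grip(.078); show("rel")
env.move_l([.504,-.0458,.14],speed=.25)
pick(.461,.2558,.05,.024,hover=.08)
env.move_l([.461,.2558,.12],speed=.2);show("lift")
p,d=vision.capture("wrist");cv2.imwrite("pics/w3.png",p[:,:,::-1])
E
```

```text
rel 16.95 [ 0.5037 -0.0457  0.0504] [0.77 0.69 1.05] 0.0779
grip1 19.56 [0.462  0.2561 0.0255] [-0.91 -0.55  5.89] 0.0492
grip2 21.82 [0.4611 0.2558 0.0246] [-1.21 -0.3   6.31] 0.0467
lift 22.45 [0.4606 0.2556 0.1194] [ 0.83  0.3  -0.92] 0.0475
```

View pics/w3.png

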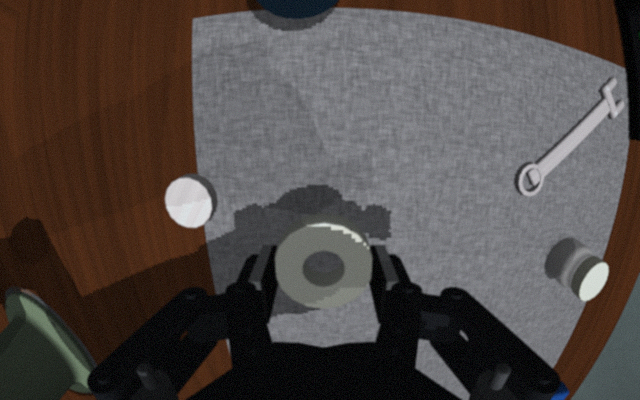

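The middle ring is held level, with its bore at (323,267). The puck and jar are undisturbed.

```bash
python3 - <<'E'
from h import *
h=.0246
env.goto([.504,-.0458,.125],[np.pi,0,YB]); env.hold(.2);f0=st()[2][2];show("above")
env.move_l([.504,-.0458,.079+h],speed=.08)
z,F=down(.504,-.0458,.079+h,.070+h,f0,4,step=.0015,speed=.02)
if F<4:
    z,F=down(.504,-.0458,z,.047+h,f0,6,step=.003,speed=.03)
    if F<6: z,F=down(.504,-.0458,z,.041+h,f0,6,step=.0007,speed=.015)
E
```

```text
above 23.87 [ 0.504  -0.0446  0.1249] [-0.47  0.58 -0.18] 0.0473
0.1021:0.6 0.1006:-0.2 0.0991:-0.5 0.0976:-0.7 0.0961:0.7 0.0946:-0.2 
 25.78 [ 0.5039 -0.0457  0.0945] [-0.01 -0.51 -0.42]
0.0916:-0.7 0.0886:0.4 0.0856:-0.9 0.0826:-0.7 0.0796:-0.0 0.0766:0.3 0.0736:-0.1 0.0716:0.2 
 27.78 [ 0.5039 -0.0458  0.0715] [ 0.29 -0.71  0.02]
0.0709:-1.0 0.0702:-0.4 0.0695:-0.8 0.0688:-0.6 0.0681:4.8 0.0674:11.3 
 29.28 [ 0.5041 -0.0458  0.0685] [-3.68  0.87 11.13]
```

```bash
python3 - <<'E'
from h import *
env.move_l([.504,-.0458,.0685],speed=.03); env.grip(.07); show("rel")
env.move_l([.504,-.0458,.14],speed=.25)
pick(.4232,-.2715,.04,.022,hover=.08)
env.move_l([.4232,-.2715,.12],speed=.2);show("lift")
p,d=vision.capture("wrist");q,d=vision.capture("side")
cv2.imwrite("pics/w4.png",np.hstack([p[100:400,150:500],cv2.resize(q[150:250,300:400],(300,300),interpolation=cv2.INTER_CUBIC)])[:,:,::-1])
E
```

```text
rel 29.88 [ 0.5039 -0.0458  0.0683] [ 0.37 -0.26  0.81] 0.0702
grip1 33.02 [ 0.4239 -0.272   0.0232] [-0.63  0.5   6.27] 0.0379
grip2 35.28 [ 0.4232 -0.2715  0.0226] [-1.31  1.53  6.39] 0.0373
lift 35.92 [ 0.4229 -0.2712  0.1194] [ 0.13  0.58 -0.42] 0.0373
```

View pics/w4.png

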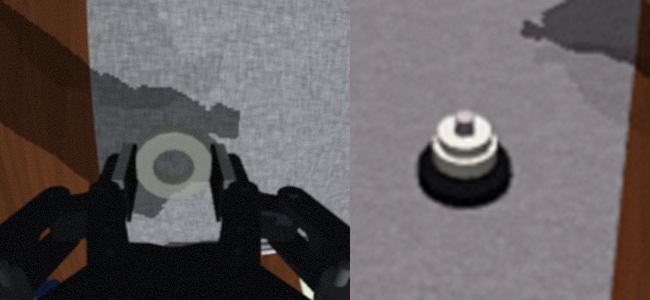

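The small ring is held level, and the side crop shows wide and middle rings stacked on the spindle (464,140 in the combined picture).

```bash
python3 - <<'E'
from h import *
h=.0226;x,y=.504,-.0458
env.goto([x,y,.125],[np.pi,0,YB]); env.hold(.2);f0=st()[2][2];show("above")
env.move_l([x,y,.079+h],speed=.08)
z,F=down(x,y,.079+h,.070+h,f0,4,step=.0015,speed=.02)
if F<4:
    z,F=down(x,y,z,.062+h,f0,6,step=.002,speed=.03)
    if F<6:
        z,F=down(x,y,z,.0555+h,f0,13.5,step=.0005,speed=.012)
        for i in range(4):
            env.hold(.15);show("press")
E
```

```text
above 37.17 [ 0.5039 -0.0472  0.1249] [ 0.28 -0.59 -0.57] 0.0372
0.1001:0.9 0.0986:-0.2 0.0971:1.1 0.0956:0.1 0.0941:0.2 0.0926:0.2 
 39.12 [ 0.5039 -0.0458  0.0925] [-0.15 -0.28 -0.42]
0.0906:0.4 0.0886:0.4 0.0866:1.1 0.0846:0.6 
 40.12 [ 0.5039 -0.0458  0.0845] [-0.55 -0.32  0.08]
0.0841:-0.1 0.0836:-0.5 0.0831:0.3 0.0826:1.0 0.0821:-0.5 0.0816:0.8 0.0811:6.2 0.0806:10.1 0.0801:14.5 
 42.37 [ 0.5041 -0.0459  0.0814] [-3.99  1.22 13.89]
press 42.52 [ 0.5041 -0.0459  0.0814] [-3.51  0.9  13.67] 0.0372
press 42.67 [ 0.5041 -0.0459  0.0814] [-3.25  1.03 14.59] 0.0371
press 42.82 [ 0.5041 -0.0459  0.0814] [-4.03  0.69 13.54] 0.0373
press 42.97 [ 0.5041 -0.0459  0.0814] [-4.04  0.67 14.24] 0.0373
```

```bash
python3 - <<'E'
from h import *
x,y=.504,-.0458
env.move_l([x,y,.0799],speed=.01);env.hold(.4);show("press")
env.move_l([x,y,.0812],speed=.02);env.grip(.062);show("rel")
env.move_l([x,y,.16],speed=.15);env.move_l([x-.08,y-.12,.2],speed=.25);env.hold(.2);show("clear")
A,_=vision.capture("side");B,_=vision.capture("top")
np.savez("pics/end.npz",s=A,t=B)
cv2.imwrite("pics/end.png",np.hstack([cv2.resize(A[165:225,308:368],(390,390),interpolation=cv2.INTER_CUBIC),cv2.resize(B[180:245,305:370],(390,390),interpolation=cv2.INTER_CUBIC)])[:,:,::-1])
for n,I in(("side",A),("top",B)):
    p0=np.load(f"pics/{n}0.npz")["p"]
    c=cv2.findContours((cv2.absdiff(p0,I).max(2)>60).astype(np.uint8),cv2.RETR_EXTERNAL,cv2.CHAIN_APPROX_SIMPLE)[0]
    print(n,[cv2.boundingRect(k) for k in c if cv2.contourArea(k)>25])
E
```

```text
press 43.62 [ 0.5042 -0.0458  0.0814] [-3.72  0.94 15.32] 0.0374
rel 44.23 [ 0.5038 -0.0458  0.0809] [-0.86 -0.74 -0.26] 0.0621
clear 45.86 [ 0.4243 -0.1647  0.1994] [ 0.16 -0.19  0.26] 0.0619
side [(327, 284, 20, 18), (493, 247, 44, 23), (559, 233, 10, 14), (487, 195, 17, 21), (327, 186, 22, 23), (368, 160, 13, 7), (520, 158, 46, 38), (318, 146, 18, 13), (555, 135, 25, 29), (599, 130, 7, 14), (444, 124, 15, 49), (509, 119, 37, 28), (468, 117, 21, 6), (455, 117, 51, 32), (489, 116, 10, 6), (352, 95, 18, 6), (450, 88, 26, 28), (352, 83, 49, 52), (460, 12, 8, 46), (510, 0, 58, 105), (467, 0, 44, 58), (381, 0, 24, 54), (357, 0, 21, 50)]
top [(291, 395, 28, 5), (209, 367, 52, 33), (531, 337, 90, 63), (271, 330, 61, 70), (217, 219, 19, 19), (362, 211, 121, 189), (326, 202, 23, 23), (417, 177, 22, 22)]
```

View pics/end.png

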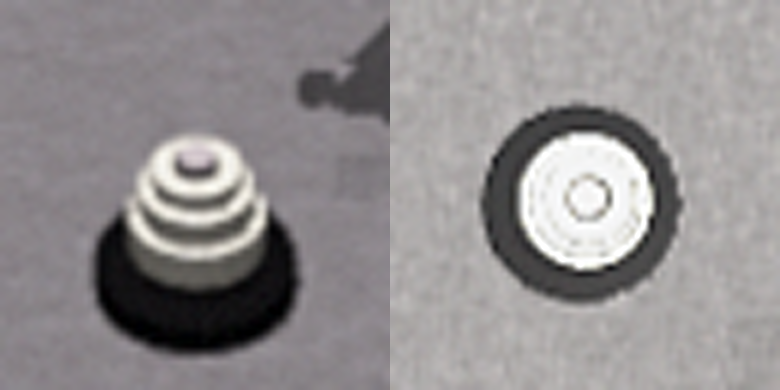

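The combined picture shows all three rings stacked flat and concentric on the spindle, centred at (197,190) on the left and (588,197) on the right. The spindle tip stands slightly out of the top ring, and the gripper is clear.

```bash
python3 -c "
from h import *
workorder.sign_off();show('done')"
```

```text
the job is handed in; nothing more can be done
the job is handed in; nothing more can be done
```

I threaded the wide, middle and small rings onto the spindle in that order and handed the job in at about 46 s. Sign-off gives no verdict, so the outcome is known only from my own checks below.

**Threading and pressing:** I gripped each ring from two perpendicular directions to centre it in the jaws, and each went over the spindle without a search. I pushed the seat to its stop with the wide ring; contact came at the expected 24 mm. With all three rings on, I held the stack at about 14–15 N for roughly 1 s. The highest force I read was about 15.3 N vertical and 4 N sideways, well under 30 N.

**Final checks:**
- **Stack:** the last pictures show the rings flat and concentric, and the gripper released and clear. The small ring's underside came out at 58.8 mm against an ideal 59 mm. I did not measure the final ring centres to the 3 mm tolerance.
- **Other things on the bench:** comparing before and after images showed no change at the multimeter, jar, weight, puck, wrench or mug. The top-view difference caused by the arm reached as far as the screwdriver's area, so that view could not confirm it. The side view showed no change there.

**Disagreement:** the side camera put the wide ring about 10 mm off in y from the top camera. A wrist picture agreed better with the top view, so I used those two.

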